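Close and latch the crumb tray of a chimney-cake spit rest

ROBOT

A 6-joint arm with a two-finger parallel gripper is mounted at the origin on the work surface. World frame = base frame: x ahead of the robot, y to its left, z up, the work surface at z = 0. Lengths are in m, angles in rad, forces in N, time in s.
With the tool pointing down it reaches from about 0.375 to 0.9 m from the base axis. Payload 3.1 kg.
Tool frame: the origin (TCP) lies midway between the tips of the shut fingers; the grasp point (between the pads) lies 19 mm behind it (r.grip_point_offset is the distance from the TCP to the grasp point, in m); z points along the fingers, y is the line along which they close (so a half turn about z gives the same grasp; the last joint's range is limited). The gripper opens to 87 mm and grips with 3 to 60 N. Pads are 19 mm wide; open, the fingers measure 117 mm over their backs; the gripper's body (75 mm by 190 mm) begins 51 mm behind the grasp point.
Start: joints at [1.075, 0.527, 1.433, -0, 1.181, -0.178], TCP at [0.195, 0.594, 0.223] pointing down, gripper open.
Joint ranges: [-3.08, 3.08], [-0.75, 2.2], [0.22, 2.44], [-1.43, 4.57], [0, 2.65], [-2.85, 2.85]. Speed limits (rad/s): [2.79, 2.79, 3.14, 3.14, 3.14, 3.14].

INTERFACE

Orientations are given as a 3x3 rotation matrix whose columns are the frame's x, y, z axes.
In Python, from station import sensors, optics, sign_off, r gives the robot as it stands. The module is installed in compiled form; this text tells all that it offers.
- The arm moves only by the tool send_rows, never from a script. Its argument "deltas" is a list of rows, each an object of numbers: "ax", "ay", "az": the turn, a rotation vector about the tool's x, y, z in degrees; "x", "y", "z": the shift along the tool's x, y, z in m; "claw": the opening in per cent of the stroke, from 0 (shut) to 100 (fully open). A call has 1 to 10 rows; each row shifts and turns the commanded pose from where the row before left it, along the tool's axes as they then stand; what a row does not reach is not made up. A row lasts 1/10 s, in which the tool goes at most 50 mm and 8.59 degrees, less where a joint would pass 70% of its speed; a pose out of reach is approached as far as the arm can. A call with a gripper value outside its range is refused whole. The fingers move at their own pace and stop on an object; the grip force is fixed at half the most. Time passes only in rows, so rows that do not move let the fingers close. It gives the time, the measured TCP pose, the force, the opening and the grip force at its end, in the units of the state.
- sensors.read_state(): the state, without advancing time (a new reading comes with each control period).
- optics.snapshot(name): name is "scene" or "top" or "wrist"; returns a dict with "image" (384x512x3 uint8, red, green, blue), "fx", "fy", "cx", "cy" (pixels), "D" ([k1, k2, p1, p2, k3] as OpenCV has them; the pictures are not rectified), "rvec" (rotation vector, rad) and "tvec" (3), from world to camera coordinates, as OpenCV has them; the wrist camera has in their place "hand_eye" (4x4, takes a point from camera to tool coordinates, whose origin is the TCP and whose axes are the flange's). Camera axes: x right, y down, z forward; pixel columns grow to the right and rows downward; lengths in m; the calibration is good to about 2 mm. A picture is of the moment at which its call begins: read the wrist's pose just before it. There is no depth.
- sign_off(): hands the job in; it is judged then, once.
The state is a dict: "time_s": time; "joint_positions": joint angles; "joint_velocities": joint speeds; "effort": joint torques, N m; "tool_pos": TCP position; "tcp_rot": TCP orientation; "contact_force": force on the tool from outside, world axes, zero at the start; "torque": the same for the moment, N m; "opening": opening from 0.0 (shut) to 1.0 (fully open); "gripper_force": force on a finger pad.
Only numpy, scipy, OpenCV 4.12 (cv2) and the standard library are available. Lean on these libraries where they do the work, as an engineer would, in place of code of your own. Each camera call takes 0.05 s, during which the arm holds its last target. There are 200 camera calls.

TASK

Push the crumb tray fully home into the spit rest, then flip the red-knobbed latch lever over its centre so that it snaps across in front of the tray. Only push with the fingers: do not lift the tray, leave the cake, jar and rolling pin where they are, and finish clear of everything.

Things in the scene. Friction and masses are not known exactly. Their poses are not given: they have to be found in the camera images.
- spit_rest: Fixed dark steel stand, bay open at the front and above. Origin on the work surface at mid-bay; x points into the bay (push direction), y left, z up (mm). Cheeks 50 high, inner faces y=+-103, x -90 to 105; back stop face x=100. The latch bracket, 36x22, 72 high, is at x=-111, y=118. A spit with cake is fixed across it.
- spit (a point): Middle of the wooden spit fixed across the stand, 60 mm behind the stand's origin (+x), 115 mm above the surface, along the stand's y from -210 to 140 mm. The brown chimney cake on it is 86 mm thick, 150 mm long, its middle here, its top 158 mm above the surface.
- tray: Loose open aluminium crumb tray 200x200 mm, 45 mm high, walls 4 mm, about 0.5 kg, sliding on the work surface with 3 mm play each side. Origin at the centre of its underside, axes as the stand's. Starts 45 to 85 mm out, towards the stand's -x; fully home (against the back stop) its origin is the stand's origin within 1 mm. Stays where it is left.
- tray_front (a point): Middle of the outer face of the tray's front wall (blue label there), 22.5 mm above the surface; the place to push, towards +x of the spit rest. In the tray's frame x = -100 mm, y = 0.
- latch (a joint): Toggle latch lever, rad: 0 = open, leaning 0.6 rad to the stand's left (+y), away from the bay; 0.6 = upright, dead centre; 1.2 = locked, leaning over the bay. An over-centre spring drives it from 0.6 to either stop (about 3 N at the knob); past 0.6 it snaps over. Its side finger swings down as it locks, 6 mm in front of a tray that is home; it jams on the wall of one 10 mm short.
- latch_knob (a point): Centre of the lever's red ball knob, 26 mm diameter, on a steel stem 10 mm thick, 80 mm from the pivot. It swings in the plane x=-111 mm of the stand: open at y=163, z=126; upright at y=118, z=140; locked at y=73, z=126. Push stem or knob from its +y side towards -y.
- latch_pivot (a point): Pivot of the latch lever, fixed at x=-111, y=118, z=60 mm in the stand's frame, axis along the stand's x. The lever's side finger, 10 mm thick and 45 mm long, is at right angles to the stem and points over the bay; while open it rises to 90 mm above the surface and the tray passes under it.
- cake: Loose upright brown chimney cake, a tube of 84 mm diameter, 110 mm high, 0.12 kg; origin at the centre of its underside. Leave alone.
- jar: Loose white jar with steel lid, 74 mm diameter, 110 mm high; origin at the centre of its underside. Leave alone.
- rolling_pin: Loose wooden rolling pin 280 mm long, barrel 48 mm thick, lying along its x axis; origin under its middle. Leave alone.

How it is judged:
By the outcome, as a careful person would: the job done as asked, in the order asked, and still so for the second after the job is handed in, with the robot touching nothing.
It also fails if it takes over 48 s, if anything falls off the work surface, if the arm or the gripper's body presses on something with over 40 N, if the wrist force passes 120 N, or if a joint passes its speed limit or range.

## Working session

There is one attempt and no reset: what is moved stays moved. The work goes in short steps, Python scripts to look and compute and a tool call to move; the robot and the scene stay as the last step left them, time stands still between calls to the robot, and variables do not carry over. Pictures are saved under pics/ and viewed, at most 10 in all, crops included, and the job is handed in when it is done.

Besides the shell and the picture viewer there is one more tool, called in YAML: its name, and indented under it one key for each argument. send_rows: Moves the arm, as the interface text tells. Its arguments: {"type":"object","properties":{"deltas":{"type":"array"}},"required":["deltas"]}

```bash
mkdir -p pics; cat > h.py <<'E'
import numpy as np, cv2
from station import sensors, optics, sign_off, r
def snap(n,f=None):
    s=optics.snapshot(n)
    if f: cv2.imwrite('pics/'+f,cv2.cvtColor(s['image'],cv2.COLOR_RGB2BGR))
    return s
def K(s): return np.array([[s['fx'],0,s['cx']],[0,s['fy'],s['cy']],[0,0,1.]])
def ray(s,uv):
    p=cv2.undistortPoints(np.array(uv,float).reshape(-1,1,2),K(s),np.array(s['D'],float)).reshape(-1,2)
    R=cv2.Rodrigues(np.array(s['rvec'],float))[0];t=np.array(s['tvec'],float).ravel()
    d=np.c_[p,np.ones(len(p))]@R
    return -R.T@t,d
def onz(s,uv,z):
    c,d=ray(s,uv); return c+d*((z-c[2])/d[:,2])[:,None]
def proj(s,P):
    return cv2.projectPoints(np.array(P,float).reshape(-1,3),np.array(s['rvec'],float),np.array(s['tvec'],float),K(s),np.array(s['D'],float))[0].reshape(-1,2)
E
python3 - <<'E'
from h import *
a=snap('scene','s0.png');b=snap('top','t0.png')
for s in(a,b): print(ray(s,[[256,192]]))
st=sensors.read_state();print(st['tcp_rot'],st['tool_pos'],st['time_s'])
E
```

```text
(array([1.39716988, 0.00775121, 1.30784594]), array([[-0.57515283,  0.0024428 , -0.81811659]]))
(array([ 0.43141661, -0.00390755,  1.50884818]), array([[ 0.09071997, -0.02542148, -0.99569521]]))
[[-9.49931336e-01  3.12457432e-01 -9.00436322e-04]
 [ 3.12458549e-01  9.49929939e-01 -1.66303599e-03]
 [ 3.35723467e-04 -1.86111902e-03 -9.99998212e-01]] [0.19493944 0.59314249 0.22168279] 0.1
```

View pics/s0.png

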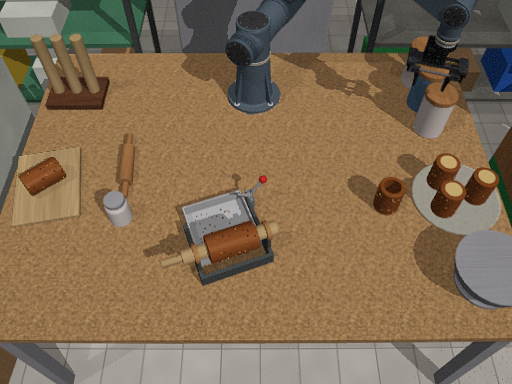

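View pics/t0.png

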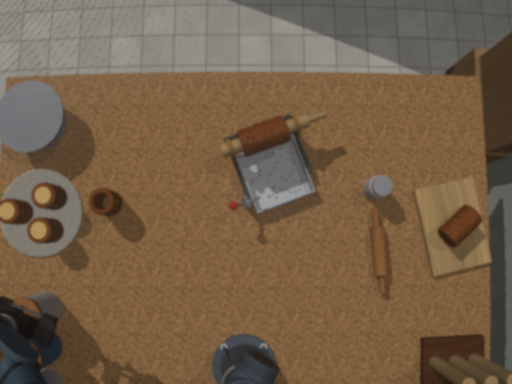

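The scene view shows the stand near (230,235) with its bay open towards the robot and the red knob at (263,180). In the top view the tray front edge runs from (257,212) to (314,190) and the knob is at (234,206).

```bash
python3 - <<'E'
from h import *
a=snap('scene');b=snap('top')
C=[]
for s in(a,b):
    h=cv2.cvtColor(s['image'],cv2.COLOR_RGB2HSV)
    m=((h[...,0]<6)|(h[...,0]>174))&(h[...,1]>170)&(h[...,2]>110)
    n,l,st,c=cv2.connectedComponentsWithStats(m.astype(np.uint8))
    print([(st[i,4],c[i].round(1)) for i in range(1,n) if st[i,4]>8])
ca=cv2.resize(a['image'][165:290,155:285],None,fx=4,fy=4,interpolation=cv2.INTER_CUBIC)
cb=cv2.resize(b['image'][100:225,215:335],None,fx=4,fy=4,interpolation=cv2.INTER_CUBIC)
h=max(ca.shape[0],cb.shape[0]);w=390
cv2.imwrite('pics/c1.png',cv2.cvtColor(cv2.resize(cb,None,fx=1.2,fy=1.2),cv2.COLOR_RGB2BGR))
cv2.imwrite('pics/c0.png',cv2.cvtColor(ca,cv2.COLOR_RGB2BGR))
E
```

```text
[(np.int32(45), array([262.6, 178.8]))]
[(np.int32(33), array([232.6, 205.1]))]
```

View pics/c1.png

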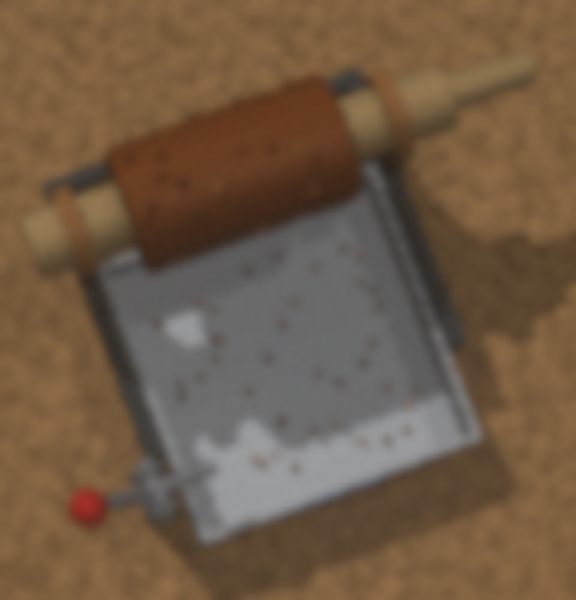

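View pics/c0.png

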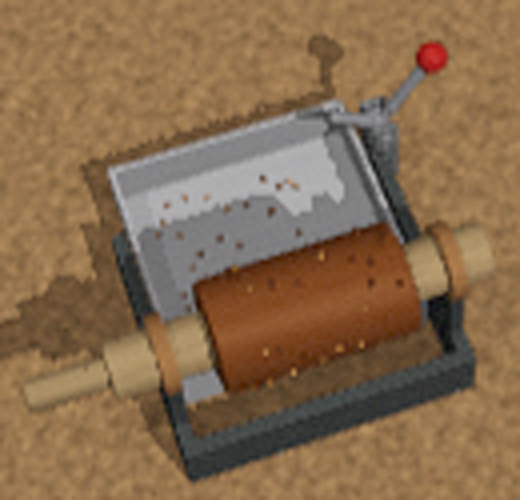

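The top crop shows the knob at (88,506), tray front corners at (203,541) and (480,437), and spit ends at (38,240) and (533,64). The scene crop shows the knob at (432,56), front corners at (111,170) and (338,102), and spit ends at (27,395) and (482,250).

```bash
python3 - <<'E'
from h import *
a=snap('scene');b=snap('top')
fa=lambda p:(np.array(p)+.5)/4-.5+[155,165]
fb=lambda p:(np.array(p)+.5)/4.8-.5+[215,100]
L=np.array([[-.111,.163],[.06,.14],[.06,-.21]])
Z=[.126,.115,.115]
def fit(W):
    A=L-L.mean(0);B=W-W.mean(0)
    th=np.arctan2((A[:,0]*B[:,1]-A[:,1]*B[:,0]).sum(),(A*B).sum())
    R=np.array([[np.cos(th),-np.sin(th)],[np.sin(th),np.cos(th)]]);t=W.mean(0)-R@L.mean(0)
    return th,R,t
allW=[];tr=[]
for s,px,tp in((a,[[262.6,178.8],fa([482,250]),fa([27,395])],[fa([338,102]),fa([111,170])]),(b,[[232.6,205.1],fb([30,242]),fb([533,64])],[fb([203,541]),fb([480,437])])):
    W=np.array([onz(s,[p],z)[0,:2] for p,z in zip(px,Z)]);allW.append(W)
    T=onz(s,tp,.045)[:,:2];tr.append(T)
    th,R,t=fit(W);print(W.round(4).tolist(),np.degrees(th),t,(W-(L@R.T+t)).round(4).tolist())
    print('tray',T.round(4).tolist(),np.linalg.norm(T[0]-T[1]),((T-t)@R).round(4).tolist(),np.degrees(np.arctan2(*(T[0]-T[1])[::-1]))-90)
th,R,t=fit(np.mean(allW,0));print('avg',np.degrees(th),t,((np.mean(tr,0)-t)@R))
# triangulate knob
c1,d1=ray(a,[[262.6,178.8]]);c2,d2=ray(b,[[232.6,205.1]])
q=np.linalg.lstsq(np.c_[d1[0],-d2[0]],c2-c1,rcond=None)[0];print(c1+q[0]*d1[0],c2+q[1]*d2[0])
E
```

```text
[[0.5156, 0.0323], [0.6861, 0.0675], [0.804, -0.257]] 20.078117896231962 [ 0.67635434 -0.08254798] [[-0.0006, -0.0002], [0.0014, -0.002], [-0.0008, 0.0022]]
tray [[0.5016, -0.0443], [0.5682, -0.2266]] 0.19406818190249017 [[-0.151, 0.0959], [-0.1511, -0.0981]] 20.071788643340923
[[0.5177, 0.0317], [0.6887, 0.0685], [0.8074, -0.2592]] 20.071219709003312 [ 0.67907088 -0.0831299 ] [[-0.0012, -0.0001], [0.0013, -0.0004], [-0.0001, 0.0005]]
tray [[0.4995, -0.0439], [0.569, -0.2305]] 0.19906057905163457 [[-0.1552, 0.0984], [-0.154, -0.1006]] 20.415692600559296
avg 20.074657076795 [ 0.6777126  -0.08283894] [[-0.15311894  0.09718521]
 [-0.15253138 -0.0993774 ]]
[0.51752408 0.03222151 0.12864597] [0.51752749 0.03167357 0.12863206]
```

send_rows:
  deltas:
    - {"az": -7.65}
    - {"az": -7.65}
    - {"az": -7.65}
    - {"az": -7.65}
    - {"az": -7.65}
    - {"x": -0.03,"y": -0.02}
    - {"y": -0.04}
    - {"y": -0.04}
    - {"y": -0.04}
    - {"y": -0.04}

```text
schema error: expected keys ax, ay, az, x, y, z, claw
```

send_rows:
  deltas:
    - {"y": -0.045}
    - {"y": -0.045}
    - {"y": -0.045}
    - {"y": -0.045}
    - {"y": -0.045}
    - {"y": -0.045}
    - {"y": -0.045}
    - {"y": -0.045}
    - {"y": -0.045}
    - {"y": -0.045}

```text
schema error: expected keys ax, ay, az, x, y, z, claw
```

```bash
cat >> h.py <<'E'
TH=np.radians(20.07);RS=np.array([[np.cos(TH),-np.sin(TH),0],[np.sin(TH),np.cos(TH),0],[0,0,1]]);TS=np.array([.6777,-.0828,0])
def where():
    s=sensors.read_state();T=RS.T@s['tcp_rot']
    print('t',round(s['time_s'],2),'stand TCP',((s['tool_pos']-TS)@RS).round(4),'yaw err',np.degrees(np.arctan2(-T[0,1],T[1,1])).round(2),'zax',T[:,2].round(3),'F',(np.array(s['contact_force'])@RS).round(1),'q',np.round(s['joint_positions'],2),'op',s['opening'])
E
python3 -c "from h import *;where()"
```

```text
t 0.3 stand TCP [-0.2212  0.8008  0.2222] yaw err -38.28 zax [-0.001 -0.001 -1.   ] F [-0.7  0.4 -0.3] q [ 1.07  0.53  1.43 -0.    1.18 -0.18] op 1.0010304464622335
```

All keys needed.

send_rows:
  deltas:
    - {"ax": 0,"ay": 0,"az": -7.65,"x": 0,"y": 0,"z": 0,"claw": 100}
    - {"ax": 0,"ay": 0,"az": -7.65,"x": 0,"y": 0,"z": 0,"claw": 100}
    - {"ax": 0,"ay": 0,"az": -7.65,"x": 0,"y": 0,"z": 0,"claw": 100}
    - {"ax": 0,"ay": 0,"az": -7.65,"x": 0,"y": 0,"z": 0,"claw": 100}
    - {"ax": 0,"ay": 0,"az": -7.65,"x": 0,"y": 0,"z": 0,"claw": 100}
    - {"ax": 0,"ay": 0,"az": 0,"x": -0.03,"y": -0.02,"z": 0,"claw": 100}
    - {"ax": 0,"ay": 0,"az": 0,"x": 0,"y": -0.04,"z": 0,"claw": 100}
    - {"ax": 0,"ay": 0,"az": 0,"x": 0,"y": -0.04,"z": 0,"claw": 100}
    - {"ax": 0,"ay": 0,"az": 0,"x": 0,"y": -0.04,"z": 0,"claw": 100}
    - {"ax": 0,"ay": 0,"az": 0,"x": 0,"y": -0.04,"z": 0,"claw": 100}

```text
time_s: 1.3
tool_pos: [0.2855, 0.4335, 0.2226]
tcp_rot: [[-0.939, -0.343, 0.0], [-0.343, 0.939, 0.0], [-0.0, -0.0, -1.0]]
contact_force: [-0.2, -0.2, -0.5]
opening: 0.998
gripper_force: 0.0
```

send_rows:
  deltas:
    - {"ax": 0,"ay": 0,"az": 0,"x": 0,"y": -0.045,"z": 0,"claw": 100}
    - {"ax": 0,"ay": 0,"az": 0,"x": 0,"y": -0.045,"z": 0,"claw": 100}
    - {"ax": 0,"ay": 0,"az": 0,"x": 0,"y": -0.045,"z": 0,"claw": 100}
    - {"ax": 0,"ay": 0,"az": 0,"x": 0,"y": -0.045,"z": 0,"claw": 100}
    - {"ax": 0,"ay": 0,"az": 0,"x": 0,"y": -0.045,"z": 0,"claw": 100}
    - {"ax": 0,"ay": 0,"az": 0,"x": 0,"y": -0.045,"z": 0,"claw": 100}
    - {"ax": 0,"ay": 0,"az": 0,"x": 0.01,"y": -0.045,"z": 0,"claw": 100}
    - {"ax": 0,"ay": 0,"az": 0,"x": 0.01,"y": -0.045,"z": 0,"claw": 100}
    - {"ax": 0,"ay": 0,"az": 0,"x": 0.01,"y": -0.045,"z": 0,"claw": 100}
    - {"ax": 0,"ay": 0,"az": 0,"x": 0,"y": -0.045,"z": 0,"claw": 100}

```text
time_s: 2.3
tool_pos: [0.41, 0.0002, 0.2227]
tcp_rot: [[-0.94, -0.342, -0.001], [-0.342, 0.94, 0.0], [0.001, 0.001, -1.0]]
contact_force: [1.5, 0.2, -0.1]
opening: 1.001
gripper_force: 0.0
```

```bash
python3 -c "from h import *;where()"
```

```text
t 2.3 stand TCP [-0.223   0.1698  0.2227] yaw err -0.06 zax [-0.001  0.001 -1.   ] F [ 1.5 -0.3 -0.1] q [-0.27  0.24  1.94  0.    0.96 -2.19] op 1.0008907477383397
```

send_rows:
  deltas:
    - {"ax": 0,"ay": 0,"az": 0,"x": 0,"y": -0.045,"z": 0,"claw": 100}
    - {"ax": 0,"ay": 0,"az": 0,"x": 0,"y": -0.045,"z": 0,"claw": 100}
    - {"ax": 0,"ay": 0,"az": 0,"x": 0,"y": -0.045,"z": 0,"claw": 100}
    - {"ax": 0,"ay": 0,"az": 0,"x": 0,"y": -0.045,"z": 0,"claw": 100}
    - {"ax": 0,"ay": 0,"az": 0,"x": 0,"y": 0,"z": 0.04,"claw": 100}
    - {"ax": 0,"ay": 0,"az": 0,"x": 0,"y": 0,"z": 0.04,"claw": 100}
    - {"ax": 0,"ay": 0,"az": 0,"x": 0,"y": 0,"z": 0.04,"claw": 100}
    - {"ax": 0,"ay": 0,"az": 0,"x": 0,"y": 0,"z": 0.04,"claw": 100}
    - {"ax": 0,"ay": 0,"az": 0,"x": 0,"y": 0,"z": 0.03,"claw": 100}
    - {"ax": 0,"ay": 0,"az": 0,"x": 0,"y": 0,"z": 0,"claw": 100}

```text
time_s: 3.3
tool_pos: [0.4705, -0.166, 0.0292]
tcp_rot: [[-0.94, -0.342, -0.007], [-0.342, 0.94, 0.004], [0.005, 0.007, -1.0]]
contact_force: [-0.1, 0.6, -0.8]
opening: 1.002
gripper_force: 0.0
```

```bash
python3 - <<'E'
from h import *
where()
s=snap('wrist','w0.png')
E
```

```text
t 3.3 stand TCP [-0.2232 -0.007   0.0292] yaw err -0.05 zax [-0.005  0.007 -1.   ] F [ 0.1  0.6 -0.8] q [-0.56  0.69  1.88  0.    0.57 -2.48] op 1.0019202893136612
```

View pics/w0.png

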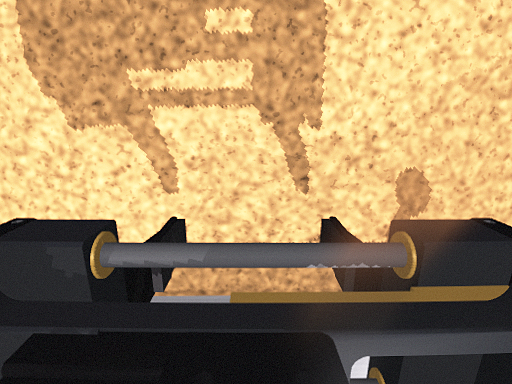

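The wrist view shows only the bare work surface in front, with the fingers' backs at rows 220–300. The tray is behind, on tool -x, so I start the push.

send_rows:
  deltas:
    - {"ax": 0,"ay": 0,"az": 0,"x": 0,"y": -0.013,"z": -0.002,"claw": 100}
    - {"ax": 0,"ay": 0,"az": 0,"x": -0.02,"y": 0,"z": 0,"claw": 100}
    - {"ax": 0,"ay": 0,"az": 0,"x": -0.02,"y": 0,"z": 0,"claw": 100}
    - {"ax": 0,"ay": 0,"az": 0,"x": -0.012,"y": 0,"z": 0,"claw": 100}
    - {"ax": 0,"ay": 0,"az": 0,"x": -0.006,"y": 0,"z": 0,"claw": 100}
    - {"ax": 0,"ay": 0,"az": 0,"x": -0.006,"y": 0,"z": 0,"claw": 100}
    - {"ax": 0,"ay": 0,"az": 0,"x": -0.006,"y": 0,"z": 0,"claw": 100}
    - {"ax": 0,"ay": 0,"az": 0,"x": -0.006,"y": 0,"z": 0,"claw": 100}
    - {"ax": 0,"ay": 0,"az": 0,"x": -0.006,"y": 0,"z": 0,"claw": 100}
    - {"ax": 0,"ay": 0,"az": 0,"x": -0.006,"y": 0,"z": 0,"claw": 100}

```text
time_s: 4.35
tool_pos: [0.5575, -0.1492, 0.0351]
tcp_rot: [[-0.939, -0.344, -0.005], [-0.344, 0.939, 0.001], [0.004, 0.002, -1.0]]
contact_force: [-5.9, -2.3, 4.7]
opening: 1.0
gripper_force: 2.9
```

```bash
python3 -c "from h import *;where()"
```

```text
t 4.35 stand TCP [-0.1357 -0.0212  0.0351] yaw err 0.02 zax [-0.004  0.002 -1.   ] F [-6.4 -0.1  4.7] q [-0.45  0.74  1.68 -0.    0.73 -2.37] op 1.0001628647673622
```

send_rows:
  deltas:
    - {"ax": 0,"ay": 0,"az": 0,"x": -0.005,"y": 0,"z": 0.001,"claw": 100}
    - {"ax": 0,"ay": 0,"az": 0,"x": -0.005,"y": 0,"z": 0.001,"claw": 100}
    - {"ax": 0,"ay": 0,"az": 0,"x": -0.005,"y": 0,"z": 0.001,"claw": 100}
    - {"ax": 0,"ay": 0,"az": 0,"x": -0.003,"y": 0,"z": 0,"claw": 100}
    - {"ax": 0,"ay": 0,"az": 0,"x": -0.002,"y": 0,"z": 0,"claw": 100}
    - {"ax": 0,"ay": 0,"az": 0,"x": 0,"y": 0,"z": 0,"claw": 100}

```text
time_s: 4.95
tool_pos: [0.578, -0.1422, 0.0317]
tcp_rot: [[-0.939, -0.343, -0.002], [-0.343, 0.939, 0.001], [0.001, 0.001, -1.0]]
contact_force: [-4.9, -0.7, 4.5]
opening: 1.002
gripper_force: 2.3
```

```bash
python3 -c "from h import *;where()"
```

```text
t 4.95 stand TCP [-0.1141 -0.0216  0.0317] yaw err -0.0 zax [-0.001  0.001 -1.   ] F [-4.8  1.1  4.5] q [-0.43  0.76  1.64 -0.    0.75 -2.35] op 1.0021455563490083
```

send_rows:
  deltas:
    - {"ax": 0,"ay": 0,"az": 0,"x": -0.002,"y": 0,"z": 0,"claw": 100}
    - {"ax": 0,"ay": 0,"az": 0,"x": -0.001,"y": 0,"z": 0,"claw": 100}
    - {"ax": 0,"ay": 0,"az": 0,"x": 0,"y": 0,"z": 0,"claw": 100}

```text
time_s: 5.25
tool_pos: [0.579, -0.1419, 0.0317]
tcp_rot: [[-0.939, -0.344, -0.005], [-0.344, 0.939, -0.0], [0.005, 0.002, -1.0]]
contact_force: [-7.7, -4.7, 6.5]
opening: 0.997
gripper_force: 4.9
```

send_rows:
  deltas:
    - {"ax": 0,"ay": 0,"az": 0,"x": -0.001,"y": 0,"z": 0,"claw": 100}
    - {"ax": 0,"ay": 0,"az": 0,"x": 0,"y": 0,"z": 0,"claw": 100}

```text
time_s: 5.45
tool_pos: [0.579, -0.1419, 0.0317]
tcp_rot: [[-0.939, -0.344, -0.007], [-0.344, 0.939, -0.0], [0.007, 0.002, -1.0]]
contact_force: [-10.7, -4.6, 7.1]
opening: 1.0
gripper_force: 6.1
```

send_rows:
  deltas:
    - {"ax": 0,"ay": 0,"az": 0,"x": -0.001,"y": 0,"z": 0,"claw": 100}
    - {"ax": 0,"ay": 0,"az": 0,"x": 0,"y": 0,"z": 0,"claw": 100}

```text
time_s: 5.65
tool_pos: [0.579, -0.1418, 0.0317]
tcp_rot: [[-0.939, -0.344, -0.009], [-0.344, 0.939, -0.001], [0.009, 0.003, -1.0]]
contact_force: [-12.6, -6.0, 10.3]
opening: 0.997
gripper_force: 7.4
```

```bash
python3 -c "from h import *;where()"
```

```text
t 5.65 stand TCP [-0.113  -0.0216  0.0317] yaw err 0.06 zax [-0.009  0.003 -1.   ] F [-13.9  -1.3  10.3] q [-0.43  0.76  1.63 -0.01  0.76 -2.34] op 0.9969403606594803
```

send_rows:
  deltas:
    - {"ax": 0,"ay": 0,"az": 0,"x": -0.002,"y": 0,"z": 0,"claw": 100}
    - {"ax": 0,"ay": 0,"az": 0,"x": -0.002,"y": 0,"z": 0,"claw": 100}
    - {"ax": 0,"ay": 0,"az": 0,"x": 0,"y": 0,"z": 0,"claw": 100}

```text
time_s: 5.95
tool_pos: [0.5792, -0.1418, 0.0317]
tcp_rot: [[-0.938, -0.345, -0.017], [-0.345, 0.938, -0.002], [0.016, 0.004, -1.0]]
contact_force: [-21.0, -13.7, 14.1]
opening: 0.992
gripper_force: 12.2
```

```bash
python3 - <<'E'
from h import *
where()
E
```

```text
t 5.95 stand TCP [-0.1128 -0.0216  0.0317] yaw err 0.13 zax [-0.016  0.004 -1.   ] F [-24.5  -5.7  14.1] q [-0.42  0.76  1.63 -0.01  0.77 -2.34] op 0.9923634097830799
```

A hard stop at 24 N. I back off, rise and check in the pictures.

send_rows:
  deltas:
    - {"ax": 0,"ay": 0,"az": 0,"x": 0.01,"y": 0,"z": 0,"claw": 100}
    - {"ax": 0,"ay": 0,"az": 0,"x": 0.03,"y": 0,"z": 0,"claw": 100}
    - {"ax": 0,"ay": 0,"az": 0,"x": 0.04,"y": 0,"z": 0,"claw": 0}
    - {"ax": 0,"ay": 0,"az": 0,"x": 0.03,"y": 0,"z": -0.02,"claw": 0}
    - {"ax": 0,"ay": 0,"az": 0,"x": 0,"y": 0,"z": -0.04,"claw": 0}
    - {"ax": 0,"ay": 0,"az": 0,"x": 0,"y": 0,"z": -0.04,"claw": 0}
    - {"ax": 0,"ay": 0,"az": 0,"x": 0,"y": 0,"z": -0.04,"claw": 0}
    - {"ax": 0,"ay": 0,"az": 0,"x": 0,"y": 0.04,"z": -0.04,"claw": 0}
    - {"ax": 0,"ay": 0,"az": 0,"x": 0,"y": 0.04,"z": -0.04,"claw": 0}
    - {"ax": 0,"ay": 0,"az": 0,"x": 0,"y": 0.04,"z": 0,"claw": 0}

```text
time_s: 6.95
tool_pos: [0.4508, -0.0739, 0.2471]
tcp_rot: [[-0.94, -0.341, 0.015], [-0.341, 0.94, -0.005], [-0.013, -0.01, -1.0]]
contact_force: [0.1, 1.4, -0.2]
opening: 0.353
gripper_force: 0.0
```

send_rows:
  deltas:
    - {"ax": 0,"ay": 0,"az": 0,"x": 0,"y": 0.045,"z": 0,"claw": 0}
    - {"ax": 0,"ay": 0,"az": 0,"x": 0,"y": 0.045,"z": 0,"claw": 0}
    - {"ax": 0,"ay": 0,"az": 0,"x": 0,"y": 0.045,"z": 0,"claw": 0}

```text
time_s: 7.25
tool_pos: [0.4007, 0.0556, 0.2429]
tcp_rot: [[-0.94, -0.341, 0.006], [-0.341, 0.94, 0.001], [-0.006, -0.001, -1.0]]
contact_force: [1.2, 0.3, 0.1]
opening: 0.081
gripper_force: 0.0
```

```bash
python3 - <<'E'
from h import *
where()
a=snap('scene');b=snap('top')
ca=cv2.resize(a['image'][165:290,155:285],None,fx=4,fy=4,interpolation=cv2.INTER_CUBIC)
cb=cv2.resize(b['image'][100:225,215:275+20],None,fx=4,fy=4,interpolation=cv2.INTER_CUBIC)
cb=cv2.resize(b['image'][150:225,225:325],None,fx=5,fy=5,interpolation=cv2.INTER_CUBIC)[:, :]
cv2.imwrite('pics/c2.png',cv2.cvtColor(ca,cv2.COLOR_RGB2BGR));cv2.imwrite('pics/c3.png',cv2.cvtColor(cb,cv2.COLOR_RGB2BGR))
def W(p): return TS+RS@np.array(p)
P=[W([-.1,.1,.045]),W([-.1,-.1,.045]),W([-.11,.1,.045]),W([-.11,-.1,.045])]
print('expect c2',((proj(a,P)-[155,165]+.5)*4-.5).round(1).tolist());print('expect c3',((proj(b,P)-[225,150]+.5)*5-.5).round(1).tolist())
E
```

```text
t 7.25 stand TCP [-0.2127  0.225   0.2429] yaw err -0.13 zax [ 0.006 -0.001 -1.   ] F [ 1.3 -0.1  0.1] q [-0.14  0.19  1.93  0.    1.01 -2.06] op 0.0814303509363566
expect c2 [[363.0, 150.0], [125.2, 222.6], [358.9, 140.4], [121.9, 212.6]]
expect c3 [[128.9, 235.8], [419.0, 129.6], [134.3, 250.4], [424.5, 144.1]]
```

View pics/c2.png

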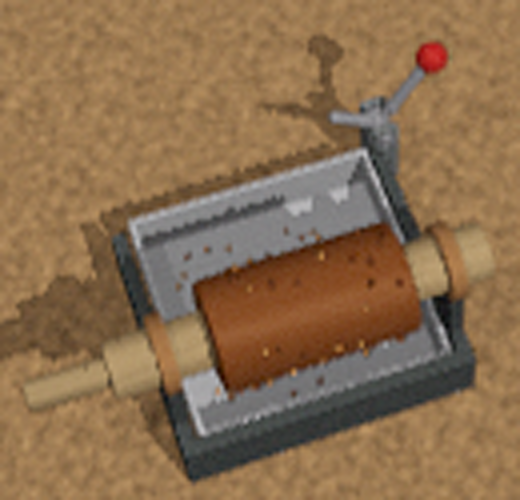

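View pics/c3.png

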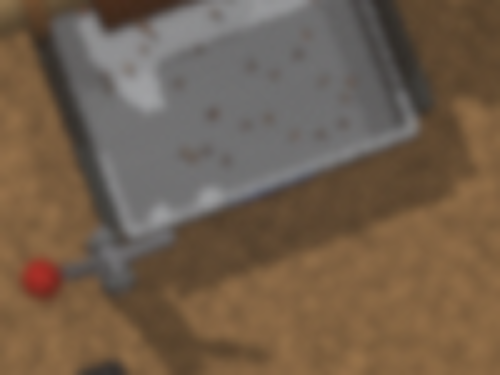

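The tray front corners, at (365,150)/(130,218) in the scene crop and (127,238)/(418,130) in the top crop, match the predicted home position. The tray back also sits on the stop, so the tray is home; the knob is still open at (432,56). Next is the latch.

send_rows:
  deltas:
    - {"ax": 0,"ay": 0,"az": 0,"x": -0.035,"y": 0.015,"z": 0,"claw": 0}
    - {"ax": 0,"ay": 0,"az": 0,"x": -0.035,"y": 0,"z": 0,"claw": 0}
    - {"ax": 0,"ay": 0,"az": 0,"x": -0.032,"y": 0,"z": 0,"claw": 0}
    - {"ax": 0,"ay": 0,"az": 0,"x": 0,"y": 0,"z": 0.035,"claw": 0}
    - {"ax": 0,"ay": 0,"az": 0,"x": 0,"y": 0,"z": 0.035,"claw": 0}
    - {"ax": 0,"ay": 0,"az": 0,"x": 0,"y": 0,"z": 0.035,"claw": 0}
    - {"ax": 0,"ay": 0,"az": 0,"x": 0,"y": 0,"z": 0.03,"claw": 0}
    - {"ax": 0,"ay": 0,"az": 0,"x": 0,"y": 0,"z": 0,"claw": 0}

```text
time_s: 8.15
tool_pos: [0.4891, 0.1025, 0.104]
tcp_rot: [[-0.94, -0.341, -0.005], [-0.341, 0.94, 0.001], [0.005, 0.003, -1.0]]
contact_force: [-0.9, -0.2, 1.3]
opening: 0.003
gripper_force: 0.0
```

```bash
python3 -c "from h import *;where()"
```

```text
t 8.15 stand TCP [-0.1135  0.2388  0.104 ] yaw err -0.1 zax [-0.005  0.003 -1.   ] F [-0.9  0.1  1.3] q [-0.02  0.55  1.85  0.    0.75 -1.94] op 0.003275565015041802
```

send_rows:
  deltas:
    - {"ax": 0,"ay": 0,"az": 0,"x": -0.002,"y": -0.02,"z": 0,"claw": 0}
    - {"ax": 0,"ay": 0,"az": 0,"x": 0,"y": -0.015,"z": 0,"claw": 0}
    - {"ax": 0,"ay": 0,"az": 0,"x": 0,"y": -0.01,"z": 0,"claw": 0}
    - {"ax": 0,"ay": 0,"az": 0,"x": 0,"y": -0.008,"z": 0,"claw": 0}
    - {"ax": 0,"ay": 0,"az": 0,"x": 0,"y": -0.008,"z": 0,"claw": 0}
    - {"ax": 0,"ay": 0,"az": 0,"x": 0,"y": -0.008,"z": 0,"claw": 0}
    - {"ax": 0,"ay": 0,"az": 0,"x": 0,"y": -0.008,"z": 0,"claw": 0}

```text
time_s: 8.85
tool_pos: [0.5181, 0.0335, 0.1094]
tcp_rot: [[-0.94, -0.342, 0.001], [-0.342, 0.94, 0.003], [-0.002, 0.003, -1.0]]
contact_force: [-0.9, 4.6, 6.0]
opening: 0.008
gripper_force: 2.8
```

```bash
python3 -c "from h import *;where()"
```

```text
t 8.85 stand TCP [-0.11    0.164   0.1094] yaw err -0.06 zax [ 0.002  0.003 -1.   ] F [0.7 4.6 6. ] q [-0.15  0.56  1.8   0.01  0.78 -2.08] op 0.008252638571979536
```

send_rows:
  deltas:
    - {"ax": 0,"ay": 0,"az": 0,"x": 0,"y": -0.008,"z": 0,"claw": 0}
    - {"ax": 0,"ay": 0,"az": 0,"x": 0,"y": -0.008,"z": 0,"claw": 0}
    - {"ax": 0,"ay": 0,"az": 0,"x": 0,"y": -0.008,"z": 0,"claw": 0}
    - {"ax": 0,"ay": 0,"az": 0,"x": 0,"y": 0,"z": 0,"claw": 0}

```text
time_s: 9.25
tool_pos: [0.5277, 0.0071, 0.1072]
tcp_rot: [[-0.94, -0.341, 0.001], [-0.341, 0.94, -0.001], [-0.001, -0.001, -1.0]]
contact_force: [1.3, 0.9, 0.3]
opening: 0.001
gripper_force: 0.0
```

```bash
python3 - <<'E'
from h import *
where()
for n in('scene','top'):
    s=snap(n);h=cv2.cvtColor(s['image'],cv2.COLOR_RGB2HSV)
    m=((h[...,0]<6)|(h[...,0]>174))&(h[...,1]>170)&(h[...,2]>110)
    k,l,st,c=cv2.connectedComponentsWithStats(m.astype(np.uint8))
    print([(int(st[i,4]),c[i].round(1),'locked stand xy if z=.126',((onz(s,[c[i]],.126)-TS)@RS).round(4)) for i in range(1,k) if st[i,4]>5])
E
```

```text
t 9.25 stand TCP [-0.11    0.1359  0.1072] yaw err -0.11 zax [ 0.001 -0.001 -1.   ] F [1.6 0.3 0.3] q [-0.2   0.57  1.78 -0.    0.79 -2.12] op 0.0012984122858251549
[(22, array([240. , 185.4]), 'locked stand xy if z=.126', array([[-0.1134,  0.0884,  0.126 ]]))]
[]
```

The contact has gone and the knob has crossed over. I back off in +y, rise and check.

send_rows:
  deltas:
    - {"ax": 0,"ay": 0,"az": 0,"x": 0,"y": 0.03,"z": 0,"claw": 0}
    - {"ax": 0,"ay": 0,"az": 0,"x": 0,"y": 0.04,"z": 0,"claw": 0}
    - {"ax": 0,"ay": 0,"az": 0,"x": 0,"y": 0.04,"z": -0.02,"claw": 0}
    - {"ax": 0,"ay": 0,"az": 0,"x": 0,"y": 0.02,"z": -0.04,"claw": 0}
    - {"ax": 0,"ay": 0,"az": 0,"x": 0,"y": 0,"z": -0.04,"claw": 0}
    - {"ax": 0,"ay": 0,"az": 0,"x": 0.03,"y": 0,"z": -0.04,"claw": 0}
    - {"ax": 0,"ay": 0,"az": 0,"x": 0.04,"y": 0.03,"z": 0,"claw": 0}
    - {"ax": 0,"ay": 0,"az": 0,"x": 0.03,"y": 0.04,"z": 0,"claw": 0}
    - {"ax": 0,"ay": 0,"az": 0,"x": 0,"y": 0.03,"z": 0,"claw": 0}
    - {"ax": 0,"ay": 0,"az": 0,"x": 0,"y": 0,"z": 0,"claw": 0}

```text
time_s: 10.35
tool_pos: [0.3513, 0.1922, 0.2473]
tcp_rot: [[-0.938, -0.347, -0.001], [-0.347, 0.938, 0.001], [0.001, 0.001, -1.0]]
contact_force: [-0.8, -0.7, 0.5]
opening: 0.006
gripper_force: 0.0
```

```bash
python3 - <<'E'
from h import *
where()
for n in('scene','top'):
    s=snap(n);h=cv2.cvtColor(s['image'],cv2.COLOR_RGB2HSV)
    m=((h[...,0]<6)|(h[...,0]>174))&(h[...,1]>170)&(h[...,2]>110)
    k,l,st,c=cv2.connectedComponentsWithStats(m.astype(np.uint8))
    print([(int(st[i,4]),c[i].round(1),((onz(s,[c[i]],.126)-TS)@RS).round(4)) for i in range(1,k) if st[i,4]>5])
    if n=='scene': cv2.imwrite('pics/c4.png',cv2.cvtColor(cv2.resize(s['image'][130:290,100:300],None,fx=3.5,fy=3.5,interpolation=cv2.INTER_CUBIC),cv2.COLOR_RGB2BGR))
E
```

```text
t 10.35 stand TCP [-0.2122  0.3704  0.2473] yaw err 0.21 zax [-0.001  0.001 -1.   ] F [-1.  -0.4  0.5] q [ 0.22  0.18  1.93  0.    1.03 -1.71] op 0.00580360765000796
[(45, array([235.4, 187. ]), array([[-0.1125,  0.0732,  0.126 ]]))]
[(23, array([261. , 195.1]), array([[-0.1121,  0.0711,  0.126 ]]))]
```

View pics/c4.png

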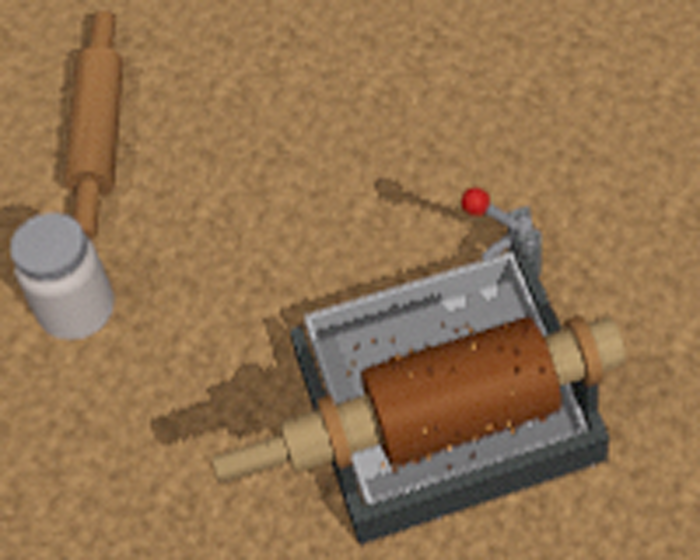

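The picture shows the knob at (475,201), leaning over the bay. It measures y=72 mm against 73 for locked, its finger is in front of the tray, the tray is home, and the jar and rolling pin have not moved. The arm is clear.

```bash
python3 -c "from h import *;print(sign_off())"
```

```text
the job is handed in; nothing more can be done
None
```

The crumb tray is fully home, the latch is snapped over and locked in front of it, the arm is clear of everything, and the job is handed in at about 10.5 s of the 48 s.

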